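# Free the undercut core from a plaster piece mould

## Task

Throw the red-handled release lever round into its green-marked notch, which swings its tongue off the core. Then take the core by its white square grip and rock it to both sides, while it stays down in the mould, until both plaster side pieces have been shoved well back, and only then draw it out upwards. Finish holding the core upright and still in the gripper, straight above the mould and just clear of it (a few centimetres, nothing else touching it), with the lever still in the green notch and the bowl, tin and brush left where they are.

Things in the scene. Friction and masses are not known exactly. Their poses are not given: they have to be found in the camera images.
- mould: Mould case fixed to the bench: wood base 200 x 180 x 20 mm (x -55..145, y -90..90) with a plaster trough, slideways and two side pieces. Origin on the bench below the core's axis; z up; the core rocks to its +y (left) and -y (right). Heights over the bench: trough floor 20, trough walls 50, slideways 84, side pieces 94 mm. Position and yaw vary.
- core: Loose dark-red core, 130 mm tall, about 0.35 kg; origin at the lowest point of its foot, 20 mm above the bench when seated, axes then parallel to the mould's. Shoulders 38 mm wide (y) at z 40..60 mm; above them neck and grip 28 mm (y) x 36 mm (x), white from z 83 mm. An ear at z 40..50 mm reaches x = +43 mm, under the lever's tongue.
- core_foot (a point): Lowest point of the core's foot (same as its origin). The foot is a round bar, radius 15 mm, lying along x in the trough; the core rocks about the bar's axis, 15 mm above this point. A lean of about 0.14 rad to one side shoves that side's piece back about 6 mm and takes about 6 to 10 N sideways at the grip.
- core_grip (a point): Centre of the white square grip, on the core's axis, 110 mm above the core's origin (130 mm above the bench when seated). Free on all sides above 94 mm over the bench.
- left_piece (a joint): Travel (m) of the plaster piece on the mould's +y side: 0 closed, grows outwards (+y), stop 0.010. Slides at about 12 N and stays where left. At 0 its lip is 1 mm from the core's neck and overlaps the shoulder by 4 mm, 4 mm above it (a straight pull stops there); the shoulder passes from 0.004 up; well back is 0.0045 or more.
- right_piece (a joint): The same for the plaster piece on the mould's -y side (grows towards -y).
- release_lever (a joint): Angle (rad) of the lever about a vertical post, growing clockwise seen from above: 0 in the red-marked notch (tongue over the core's ear), 1.0 in the green-marked notch (released); both are end stops. An over-centre spring snaps it into the nearer notch from either side of 0.5 and keeps it there; at most about 3 N at the handle.
- lever_handle (a point): Centre of the top of the lever's red upright handle, a post 22 mm in diameter and 55 mm tall (72 to 127 mm above the bench), standing 120 mm from the lever's axis. At 0 it lies at about (34, 109) mm from the mould's origin in the mould's axes, at 1.0 at about (149, 101) mm.
- lever_pivot (a point): Point on the lever's vertical turning axis, 71 mm above the bench, 85 mm from the mould's origin along the mould's +x. Spring rod and its post beside it reach 92 mm above the bench.
- bowl: Bystander: blue mixing bowl, 110 mm across, 60 mm high; origin under its centre.
- tin: Bystander: tin 66 mm across, 85 mm high; origin under its centre.
- brush: Bystander: brush lying flat on the bench.

How it is judged:
On the way, in this order (a step that is already met when the one before it is completed fails the run):
1. the lever rests in the green notch (value of joint release_lever between 0.9 and 1.09 rad), for 0.2 s.
2. the core, still down in the mould, has been rocked to both sides so that both side pieces are shoved back (value of joint each of left_piece, right_piece above 0.0042 m and z of core in the frame of mould below 0.03 m), for 0.1 s.
At the end, for the whole second after the job is handed in: Core gripped (over 1 N), still, upright within 0.25 rad, foot 96 to 165 mm above the bench (side pieces reach 94), axis within 40 mm of the mould's, touching nothing of the mould; lever at 0.9 to 1.09 rad; both side pieces back over 4.2 mm (all of step 1 and z of core in the frame of mould between 0.096 and 0.165 m and horizontal distance between core and mould below 0.04 m and angle between core's own z axis and vertical below 0.25 rad and linear speed of core below 0.03 m/s and contact force between core and the fingers above 1 N and contact force between core and mould below 0.2 N and value of joint each of left_piece, right_piece above 0.0042 m); the arm keeps its last pose, push and grip.
It fails at once if the bowl is knocked away (distance of bowl from where it was at the start of the episode above 0.03 m).
It fails at once if the tin is knocked away (distance of tin from where it was at the start of the episode above 0.03 m).
It fails at once if the brush is knocked away (distance of brush from where it was at the start of the episode above 0.03 m).
It also fails if it takes over 54 s, if anything falls off the work surface, if the arm or the gripper's body presses on something with over 40 N, if the wrist force passes 120 N, or if a joint passes its speed limit or range.

## Robot

A 6-joint arm with a two-finger parallel gripper is mounted at the origin on the work surface. World frame = base frame: x ahead of the robot, y to its left, z up, the work surface at z = 0. Lengths are in m, angles in rad, forces in N, time in s.
With the tool pointing down it reaches from about 0.375 to 0.75 m from the base axis. Payload 9 kg.
Tool frame: the origin (TCP) lies at the very end of the fingers, on their centre line; the grasp point (between the pads) lies 19 mm behind it; z points along the fingers, x is the direction in which the jaws open and shut, and the axes are right-handed (so a half turn about z gives the same grasp; the last joint's range is limited). The gripper opens to 85 mm and grips with 20 to 120 N. Pads are 22 mm wide; open, the fingers measure 114 mm over their backs; the gripper's body (76 mm by 85 mm) begins 54 mm behind the grasp point. The pads swing forward as they close: fully open they stand 13 mm farther back than shut.
Start: joints at [0.95, 0.104, 0.097, 1.564, 0, 1.353], TCP at [0.235, 0.552, 0.231] pointing down, gripper open.
Joint ranges: [-2.99, 2.99], [-0.84, 1.86], [-1.1, 1.16], [-1.84, 2.11], [-1.51, 1.56], [-3.14, 3.14]. Speed limits (rad/s): [2.22, 2.22, 2.57, 3.14, 3.14, 3.14].

## Interface

Orientations are given as a unit quaternion [x, y, z, w].
In Python, from workcell import manip, grab_frame, ticket gives the robot as it stands. The module is installed in compiled form; this text tells all that it offers.
- The arm moves only by the tool step_arm, never from a script. Its argument "moves" is a list of rows, each an object with "linear": the shift along the tool's x, y, z in cm, a list of three; "yaw": the turn about the tool's z in rad; "fingers": the closure, from -1 (fully open) to 1 (shut). In form: [{"linear": [x, y, z], "yaw": yaw, "fingers": fingers}, ...]. A call has exactly 10 rows; each row shifts and turns the commanded pose from where the row before left it, along the tool's axes as they then stand; what a row does not reach is not made up. A row lasts 1/8 s, in which the tool goes at most 62.5 mm and 10.7 degrees, less where a joint would pass 70% of its speed; a pose out of reach is approached as far as the arm can. A call with a gripper value outside its range is refused whole. The fingers move at their own pace and stop on an object; "squeeze" is the grip in N (left out, the last holds). Time passes only in rows, so rows that do not move let the fingers close, or fill a call up. It gives the time, the measured TCP pose, the force and the opening at its end, in the units of the state.
- manip.sense(): the state, without advancing time (a new reading comes with each control period).
- grab_frame(name): name is "side" or "top"; returns a dict with "pixels" (400x640x3 uint8, red, green, blue), "z_map" (400x640 float32, m along the optical axis (not along the pixel's ray), 0 where there is no reading), "K" (3x3 intrinsics, pixels), "rvec" (rotation vector, rad) and "tvec" (3), from world to camera coordinates, as OpenCV has them. Camera axes: x right, y down, z forward; pixel columns grow to the right and rows downward; lengths in m; the calibration is good to about 2 mm. A picture is of the moment at which its call begins.
- ticket.close_job(): hands the job in, once; it reports no verdict.
The state is a dict: "time_s": time; "joint_positions": joint angles; "joint_velocities": joint speeds; "tau": joint torques, N m; "ee_pos": TCP position; "tool_rot": TCP orientation; "wrist_force": force on the tool from outside, world axes, zero at the start; "torque": the same for the moment, N m; "opening": opening from 0.0 (shut) to 1.0 (fully open).
Only numpy, scipy, OpenCV 4.12 (cv2) and the standard library are available. Lean on these libraries where they do the work, as an engineer would, in place of code of your own. Each camera call takes 0.05 s, during which the arm holds its last target. There are 200 camera calls.

## Working session

There is one attempt and no reset: what is moved stays moved. The work goes in short steps, Python scripts to look and compute and a tool call to move; the robot and the scene stay as the last step left them, time stands still between calls to the robot, and variables do not carry over. Pictures are saved under pics/ and viewed, about 8 in all and at most 12, crops included, and the job is handed in when it is done.

Besides the shell and the picture viewer there is one more tool, called after "Call:" as name(argument=value, ...) on one line, values as JSON. step_arm: Moves the arm, as the interface text tells. Its arguments: {"type":"object","properties":{"moves":{"type":"array"},"squeeze":{"type":"number"}},"required":["moves"]}

```bash
mkdir -p pics; cat > h.py <<'E'
import numpy as np, cv2
from workcell import manip, grab_frame, ticket
def save(f,n,crop=None):
    im=f["pixels"][:,:,::-1]
    if crop: a,b,c,d=crop; im=cv2.resize(im[b:d,a:c],None,fx=2,fy=2,interpolation=cv2.INTER_CUBIC)
    cv2.imwrite("pics/"+n,im)
def cloud(f):
    z=f["z_map"];v,u=np.indices(z.shape);K=np.array(f["K"]);R=cv2.Rodrigues(np.array(f["rvec"],float))[0]
    p=np.stack([(u-K[0,2])/K[0,0]*z,(v-K[1,2])/K[1,1]*z,z],-1)
    return (p-np.array(f["tvec"]).ravel())@R
def ray(f,u,v,h):
    K=np.array(f["K"]);R=cv2.Rodrigues(np.array(f["rvec"],float))[0];t=np.array(f["tvec"]).ravel()
    c=-R.T@t;d=R.T@np.array([(u-K[0,2])/K[0,0],(v-K[1,2])/K[1,1],1])
    return c+d*(h-c[2])/d[2]
E
python3 - <<'E'
from h import *
print(manip.sense())
a=grab_frame("top");b=grab_frame("side")
save(a,"top1.png");save(b,"side1.png")
for f in(a,b):
    R=cv2.Rodrigues(np.array(f["rvec"],float))[0];print(-R.T@np.array(f["tvec"]).ravel(),R[2])
E
```

```text
{'time_s': 0.0, 'joint_positions': array([9.50283568e-01, 1.04730486e-01, 9.64661047e-02, 1.56392412e+00,
       4.46757279e-06, 1.35313703e+00]), 'joint_velocities': array([-1.15388349e-05, -8.80037980e-04, -4.31702191e-04, -4.31676294e-04,
        6.19782736e-04,  6.42854490e-05]), 'tau': array([ 9.14796383e-04, -5.56923294e+01,  5.03655195e+01,  1.68023125e-02,
       -2.20570028e-04, -3.48830724e-07]), 'ee_pos': array([0.23498841, 0.55169317, 0.23050234]), 'tool_rot': array([ 8.34279419e-01,  5.51341425e-01, -6.50706083e-04,  2.47235609e-04]), 'wrist_force': array([-0.84342806,  0.61838465, -0.60061063]), 'torque': array([-0.01625711,  0.04536768,  0.01154631]), 'opening': 1.0008996988754162}
[0.32049402 0.03737466 1.35128107] [ 0.19244019  0.0256229  -0.98097413]
[ 0.49502568 -0.81203076  0.58910317] [ 0.07450381  0.86975063 -0.48783503]
```

View pics/top1.png

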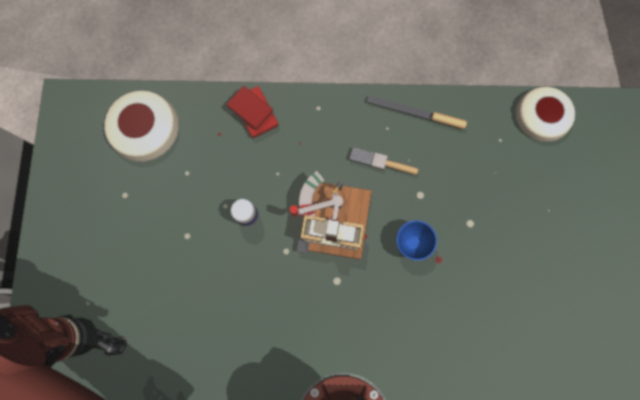

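View pics/side1.png

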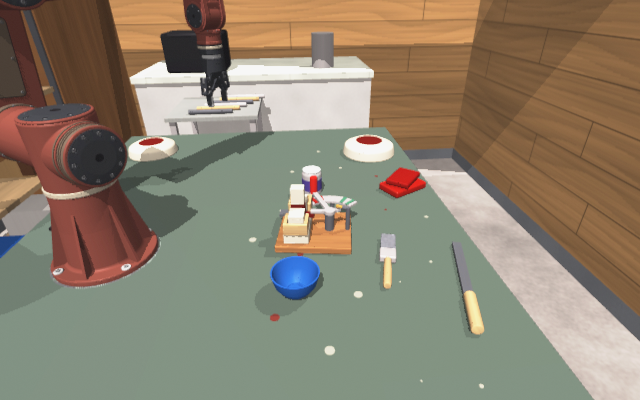

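The top view shows the mould at about (335,222), the red handle at (294,210), the tin at (243,211), the bowl at (416,240) and the brush at (385,161). Next I'll zoom in and measure.

```bash
cat > m1.py <<'E'
from h import *
a=grab_frame("top");b=grab_frame("side")
im=cv2.resize(a["pixels"][160:280,220:400,::-1],None,fx=4,fy=4,interpolation=cv2.INTER_CUBIC)
cv2.imwrite("pics/topc.png",im)
im=cv2.resize(b["pixels"][150:270,250:400,::-1],None,fx=5,fy=5,interpolation=cv2.INTER_CUBIC)
cv2.imwrite("pics/sidec.png",im)
for n,f in(("top",a),("side",b)):
    P=cloud(f);I=f["pixels"].astype(int)
    hsv=cv2.cvtColor(f["pixels"],cv2.COLOR_RGB2HSV)
    inb=(P[...,0]>.3)&(P[...,0]<.8)&(P[...,1]>-.25)&(P[...,1]<.25)
    M={"red":((hsv[...,0]<6)|(hsv[...,0]>174))&(hsv[...,1]>170)&(hsv[...,2]>90)&(P[...,2]>.06),
       "wood":(hsv[...,0]>6)&(hsv[...,0]<20)&(hsv[...,1]>100)&(abs(P[...,2]-.02)<.006),
       "high":(P[...,2]>.13-.0)&(P[...,2]<.17),
       "white":(hsv[...,1]<60)&(hsv[...,2]>140)&(P[...,2]>.14)}
    for k,m in M.items():
        m=m&inb&(f["z_map"]>0);p=P[m]
        if len(p)<3: print(n,k,len(p));continue
        print(n,k,len(p),"med",np.median(p,0).round(4),"min",p.min(0).round(3),"max",p.max(0).round(3))
        if k=="wood": print(cv2.minAreaRect((p[:,:2]*1000).astype(np.float32)))
E
python3 m1.py
```

```text
top red 20 med [0.5529 0.1424 0.1268] min [0.547 0.137 0.123] max [0.559 0.147 0.132]
top wood 1803 med [0.5746 0.     0.0198] min [ 0.438 -0.192  0.014] max [0.705 0.103 0.026]
((594.3822021484375, -11.8975830078125), (208.3376007080078, 349.7138977050781), 58.811607360839844)
top high 166 med [0.504  0.0412 0.149 ] min [0.485 0.026 0.13 ] max [0.561 0.15  0.156]
top white 154 med [0.5041 0.0402 0.1491] min [0.485 0.026 0.143] max [0.523 0.054 0.156]
side red 165 med [0.5489 0.1342 0.0988] min [0.486 0.023 0.062] max [0.561 0.146 0.129]
side wood 1569 med [ 0.5735 -0.0124  0.0201] min [ 0.439 -0.202  0.014] max [0.722 0.111 0.025]
((606.7518310546875, -6.7580413818359375), (238.43060302734375, 369.0108642578125), 57.96529769897461)
side high 168 med [0.5036 0.0295 0.1462] min [0.485 0.023 0.13 ] max [0.523 0.056 0.152]
side white 115 med [0.5036 0.0322 0.1492] min [0.485 0.023 0.14 ] max [0.523 0.056 0.152]
```

View pics/topc.png

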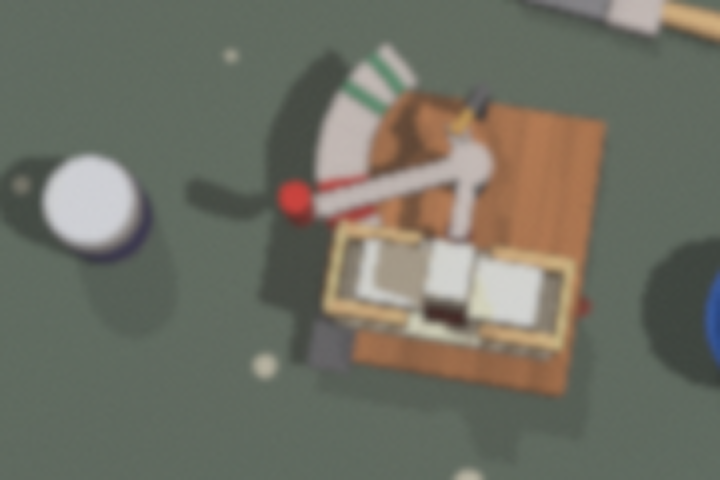

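View pics/sidec.png

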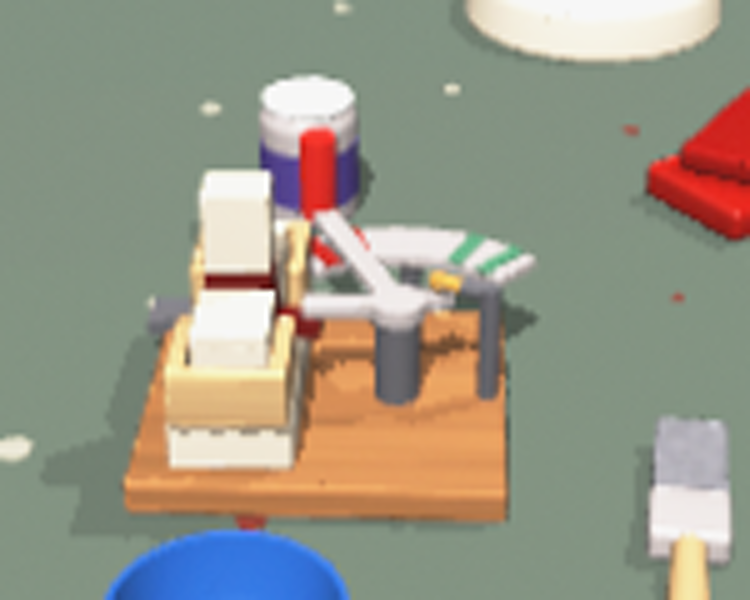

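Call:
step_arm(moves=[{"linear": [-1, 1.8, 0], "yaw": 0, "fingers": -1}, {"linear": [-2.2, 4, 0], "yaw": 0, "fingers": -1}, {"linear": [-2.2, 4, 0], "yaw": 0, "fingers": -1}, {"linear": [-2.2, 4, 0], "yaw": 0, "fingers": -1}, {"linear": [-2.2, 4, 0], "yaw": 0, "fingers": -1}, {"linear": [-2.2, 4, 0], "yaw": 0, "fingers": -1}, {"linear": [-2.2, 4, 0], "yaw": 0, "fingers": -1}, {"linear": [-2.2, 4, 0], "yaw": 0, "fingers": -1}, {"linear": [-2.2, 4, 0], "yaw": 0, "fingers": -1}, {"linear": [-2.2, 4, 0], "yaw": 0, "fingers": -1}])

```text
time_s: 1.45
ee_pos: [0.5022, 0.2102, 0.2314]
tool_rot: [0.834, 0.551, 0.0, 0.0]
wrist_force: [0.1, -0.2, 0.8]
opening: 0.997
```

Call:
step_arm(moves=[{"linear": [0, 0, 0], "yaw": 0.12, "fingers": -1}, {"linear": [0, 0, 0], "yaw": 0.12, "fingers": -1}, {"linear": [0, 0, 0], "yaw": 0.12, "fingers": -1}, {"linear": [0, 0, 0], "yaw": 0.12, "fingers": -1}, {"linear": [0, 0, 0], "yaw": 0.12, "fingers": -1}, {"linear": [0, 0, 0], "yaw": 0.12, "fingers": -1}, {"linear": [0, 0, 0], "yaw": 0.12, "fingers": -1}, {"linear": [0, 0, 0], "yaw": 0.03, "fingers": -1}, {"linear": [0, 0, 0], "yaw": 0, "fingers": -1}, {"linear": [0, 0, 0], "yaw": 0, "fingers": -1}])

```text
time_s: 2.7
ee_pos: [0.5014, 0.2123, 0.2313]
tool_rot: [0.989, 0.149, 0.0, -0.0]
wrist_force: [0.4, -0.4, 0.0]
opening: 1.003
```

Call:
step_arm(moves=[{"linear": [0.8, 2.1, 0], "yaw": 0, "fingers": -1}, {"linear": [1, 3.1, 0], "yaw": 0, "fingers": -1}, {"linear": [1, 3, 0], "yaw": 0, "fingers": -0.6}, {"linear": [0, 0, 0], "yaw": 0, "fingers": -0.3}, {"linear": [0, 0, 2.5], "yaw": 0, "fingers": -0.3}, {"linear": [0, 0, 3], "yaw": 0, "fingers": -0.3}, {"linear": [0, 0, 3], "yaw": 0, "fingers": -0.3}, {"linear": [0, 0, 2.5], "yaw": 0, "fingers": -0.3}, {"linear": [0, 0, 2], "yaw": 0, "fingers": -0.3}, {"linear": [0, 0, 0], "yaw": 0, "fingers": -0.3}])

```text
time_s: 3.95
ee_pos: [0.5512, 0.1423, 0.0998]
tool_rot: [0.989, 0.149, -0.001, -0.0]
wrist_force: [-0.1, 0.0, 0.4]
opening: 0.651
```

```bash
python3 - <<'E'
from h import *
b=grab_frame("side");s=manip.sense();print(s["ee_pos"],s["wrist_force"],s["opening"])
cv2.imwrite("pics/s2.png",cv2.resize(b["pixels"][100:260,230:400,::-1],None,fx=3.5,fy=3.5,interpolation=cv2.INTER_CUBIC))
E
```

```text
[0.55204415 0.14233712 0.10124862] [-0.48285042 -0.01089159  0.60548656] 0.6524400291389116
```

View pics/s2.png

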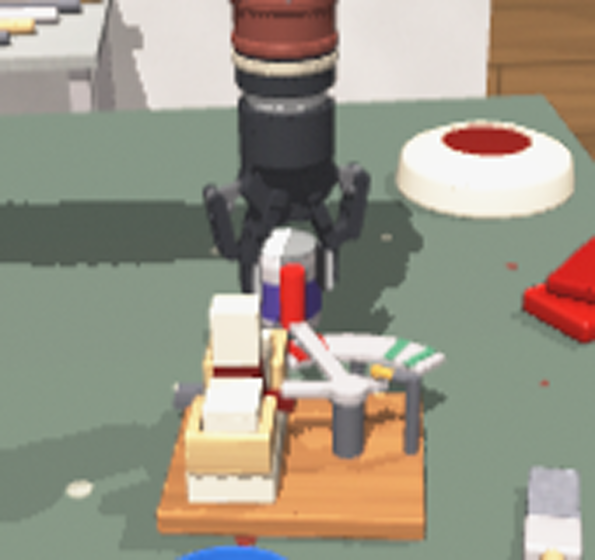

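Call:
step_arm(moves=[{"linear": [1.25, 0.07, 0], "yaw": 0.105, "fingers": -0.3}, {"linear": [1.25, 0.07, 0], "yaw": 0.105, "fingers": -0.3}, {"linear": [1.25, 0.07, 0], "yaw": 0.105, "fingers": -0.3}, {"linear": [1.25, 0.07, 0], "yaw": 0.105, "fingers": -0.3}, {"linear": [1.25, 0.07, 0], "yaw": 0.105, "fingers": -0.3}, {"linear": [1.25, 0.07, 0], "yaw": 0.105, "fingers": -0.3}, {"linear": [1.25, 0.07, 0], "yaw": 0.105, "fingers": -0.3}, {"linear": [1.25, 0.07, 0], "yaw": 0.105, "fingers": -0.3}, {"linear": [1.25, 0.07, 0], "yaw": 0.105, "fingers": -0.3}, {"linear": [1.25, 0.07, 0], "yaw": 0.105, "fingers": -0.3}])

```text
time_s: 5.25
ee_pos: [0.6699, 0.1148, 0.103]
tool_rot: [0.93, -0.369, 0.001, -0.0]
wrist_force: [-0.2, 0.6, -0.3]
opening: 0.654
```

```bash
python3 - <<'E'
from h import *
b=grab_frame("side");s=manip.sense();print(s["ee_pos"],s["tool_rot"],s["wrist_force"])
P=cloud(b);h=cv2.cvtColor(b["pixels"],cv2.COLOR_RGB2HSV)
m=((h[...,0]<6)|(h[...,0]>174))&(h[...,1]>170)&(h[...,2]>90)&(P[...,2]>.085)&(P[...,0]>.53)&(P[...,0]<.75)&(abs(P[...,1]-.1)<.12)
p=P[m];print(len(p),np.median(p,0),p.min(0),p.max(0))
E
```

```text
[0.67086075 0.11363066 0.10293364] [ 9.28468204e-01 -3.71408921e-01  1.44113740e-03 -3.61097275e-04] [-0.13885664 -1.35114018  0.78154791]
106 [0.66345835 0.1121863  0.10917114] [0.65503217 0.10690596 0.08613876] [0.67483299 0.12781018 0.1287588 ]
```

Call:
step_arm(moves=[{"linear": [0, 0, -2], "yaw": 0, "fingers": -0.3}, {"linear": [0, 0, -3], "yaw": 0, "fingers": -0.3}, {"linear": [0, 0, -4], "yaw": 0, "fingers": -0.3}, {"linear": [0, 0, -2], "yaw": 0, "fingers": -0.3}, {"linear": [0, 0, 0], "yaw": -0.123, "fingers": -0.3}, {"linear": [0, 0, 0], "yaw": -0.123, "fingers": -0.3}, {"linear": [0, 0, 0], "yaw": -0.123, "fingers": -0.3}, {"linear": [0, 0, 0], "yaw": -0.123, "fingers": -0.3}, {"linear": [0, 0, 0], "yaw": -0.123, "fingers": -0.3}, {"linear": [0, 0, 0], "yaw": 0, "fingers": -0.3}])

```text
time_s: 6.55
ee_pos: [0.6687, 0.1155, 0.2135]
tool_rot: [0.998, -0.068, 0.001, -0.0]
wrist_force: [-0.4, 0.5, -0.7]
opening: 0.652
```

Call:
step_arm(moves=[{"linear": [-1.4, 0.9, 0], "yaw": 0, "fingers": -0.3}, {"linear": [-2, 1.3, 0], "yaw": 0, "fingers": -0.3}, {"linear": [-2, 1.3, 0], "yaw": 0, "fingers": -0.4}, {"linear": [-2, 1.3, 0], "yaw": 0, "fingers": -0.4}, {"linear": [-2, 1.3, 0], "yaw": 0, "fingers": -0.4}, {"linear": [-2, 1.3, 0], "yaw": 0, "fingers": -0.4}, {"linear": [-2, 1.2, 0], "yaw": 0, "fingers": -0.4}, {"linear": [-2, 1.1, 0], "yaw": 0, "fingers": -0.4}, {"linear": [0, 0, 0], "yaw": 0, "fingers": -0.4}, {"linear": [0, 0, 0], "yaw": 0, "fingers": -0.4}])

```text
time_s: 7.8
ee_pos: [0.5035, 0.0401, 0.2121]
tool_rot: [0.998, -0.069, 0.001, -0.0]
wrist_force: [0.4, -0.2, 0.3]
opening: 0.703
```

```bash
cat > piv.py <<'E'
from h import *
s=manip.sense();print(s["ee_pos"],s["tool_rot"],s["wrist_force"],s["opening"],s["joint_positions"].round(2))
E
python3 piv.py
```

```text
[0.50346294 0.04011862 0.21207303] [ 9.97626718e-01 -6.88504512e-02  7.37659515e-04 -4.99231225e-05] [ 0.3936971  -0.20108692  0.31913352] 0.7034948618134863 [-0.18 -0.19 -0.23  1.54  0.    1.53]
```

Call:
step_arm(moves=[{"linear": [0, 0, 2.5], "yaw": 0, "fingers": -0.4}, {"linear": [0, 0, 3], "yaw": 0, "fingers": -0.4}, {"linear": [0, 0, 2.7], "yaw": 0, "fingers": -0.4}, {"linear": [0, 0, 2], "yaw": 0, "fingers": -0.4}, {"linear": [0, 0, 0], "yaw": 0, "fingers": -0.4}, {"linear": [0, 0, 0], "yaw": 0, "fingers": 0.3}, {"linear": [0, 0, 0], "yaw": 0, "fingers": 0.5}, {"linear": [0, 0, 0], "yaw": 0, "fingers": 0.7}, {"linear": [0, 0, 0], "yaw": 0, "fingers": 1}, {"linear": [0, 0, 0], "yaw": 0, "fingers": 1}], squeeze=40)

```text
time_s: 9.05
ee_pos: [0.5037, 0.0398, 0.1107]
tool_rot: [0.998, -0.068, 0.001, 0.0]
wrist_force: [0.3, -0.4, 5.5]
opening: 0.418
```

```bash
python3 piv.py; python3 - <<'E'
from h import *
b=grab_frame("side")
cv2.imwrite("pics/s3.png",cv2.resize(b["pixels"][100:260,230:400,::-1],None,fx=3.5,fy=3.5,interpolation=cv2.INTER_CUBIC))
E
```

```text
[0.50367365 0.03981863 0.11066988] [ 9.97652463e-01 -6.84716863e-02  1.08989637e-03  5.40605823e-05] [ 0.32551496 -0.38570872  5.49901184] 0.4182525535384175 [-0.18 -0.18 -0.4   1.35  0.    1.53]
```

View pics/s3.png

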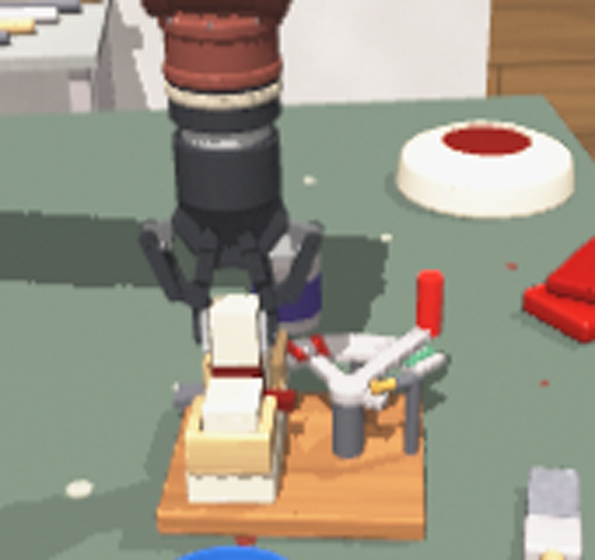

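Call:
step_arm(moves=[{"linear": [0, -0.2, 0], "yaw": 0, "fingers": 1}, {"linear": [0, -0.2, 0], "yaw": 0, "fingers": 1}, {"linear": [0, -0.2, 0], "yaw": 0, "fingers": 1}, {"linear": [0, -0.2, 0.02], "yaw": 0, "fingers": 1}, {"linear": [0, -0.2, 0.02], "yaw": 0, "fingers": 1}, {"linear": [0, -0.2, 0.02], "yaw": 0, "fingers": 1}, {"linear": [0, -0.2, 0.03], "yaw": 0, "fingers": 1}, {"linear": [0, 0, 0], "yaw": 0, "fingers": 1}, {"linear": [0, 0, 0], "yaw": 0, "fingers": 1}, {"linear": [0, 0, 0], "yaw": 0, "fingers": 1}])

```text
time_s: 10.35
ee_pos: [0.5056, 0.0515, 0.11]
tool_rot: [0.998, -0.069, 0.001, 0.002]
wrist_force: [-3.0, -11.1, 7.5]
opening: 0.421
```

```bash
python3 piv.py; python3 - <<'E'
from h import *
b=grab_frame("side");a=grab_frame("top")
A=cv2.resize(b["pixels"][160:250,270:360,::-1],(400,400),interpolation=cv2.INTER_CUBIC)
B=cv2.resize(a["pixels"][180:270,290:380,::-1],(400,400),interpolation=cv2.INTER_CUBIC)
cv2.imwrite("pics/s4.png",np.hstack([A,B]))
E
```

```text
[0.50564894 0.05152552 0.10999729] [ 0.99759608 -0.06924612  0.00113789  0.0023978 ] [ -3.04040405 -11.10471463   7.5266145 ] 0.4214694139259834 [-0.15 -0.17 -0.39  1.35 -0.    1.56]
```

View pics/s4.png

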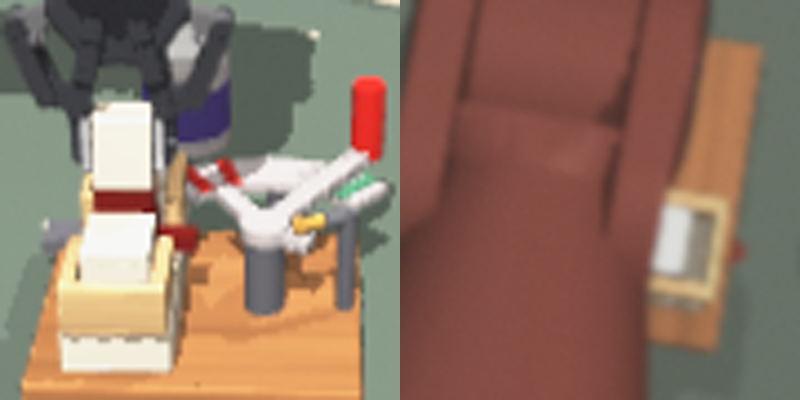

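Call:
step_arm(moves=[{"linear": [0, -0.15, 0.02], "yaw": 0, "fingers": 1}, {"linear": [0, -0.15, 0.02], "yaw": 0, "fingers": 1}, {"linear": [0, -0.15, 0.02], "yaw": 0, "fingers": 1}, {"linear": [0, 0, 0], "yaw": 0, "fingers": 1}, {"linear": [0, 0, 0], "yaw": 0, "fingers": 1}, {"linear": [0, 0, 0], "yaw": 0, "fingers": 1}, {"linear": [0, 0, 0], "yaw": 0, "fingers": 1}, {"linear": [0, 0, 0], "yaw": 0, "fingers": 1}, {"linear": [0, 0, 0], "yaw": 0, "fingers": 1}, {"linear": [0, 0, 0], "yaw": 0, "fingers": 1}])

```text
time_s: 11.7
ee_pos: [0.5063, 0.0558, 0.1094]
tool_rot: [0.998, -0.069, 0.001, 0.003]
wrist_force: [-3.2, -10.2, 7.2]
opening: 0.417
```

Call:
step_arm(moves=[{"linear": [0, 0.3, -0.06], "yaw": 0, "fingers": 1}, {"linear": [0, 0.3, -0.04], "yaw": 0, "fingers": 1}, {"linear": [0, 0.3, -0.03], "yaw": 0, "fingers": 1}, {"linear": [0, 0.3, -0.02], "yaw": 0, "fingers": 1}, {"linear": [0, 0.3, 0], "yaw": 0, "fingers": 1}, {"linear": [0, 0.35, 0], "yaw": 0, "fingers": 1}, {"linear": [0, 0, 0], "yaw": 0, "fingers": 1}, {"linear": [0, 0, 0], "yaw": 0, "fingers": 1}, {"linear": [0, 0, 0], "yaw": 0, "fingers": 1}, {"linear": [0, 0, 0], "yaw": 0, "fingers": 1}])

```text
time_s: 12.95
ee_pos: [0.5033, 0.0406, 0.1099]
tool_rot: [0.998, -0.068, 0.001, -0.001]
wrist_force: [2.1, 4.0, 5.7]
opening: 0.417
```

Call:
step_arm(moves=[{"linear": [0, 0.2, 0], "yaw": 0, "fingers": 1}, {"linear": [0, 0.2, 0], "yaw": 0, "fingers": 1}, {"linear": [0, 0.2, 0], "yaw": 0, "fingers": 1}, {"linear": [0, 0.2, 0.02], "yaw": 0, "fingers": 1}, {"linear": [0, 0.2, 0.02], "yaw": 0, "fingers": 1}, {"linear": [0, 0.2, 0.02], "yaw": 0, "fingers": 1}, {"linear": [0, 0.2, 0.03], "yaw": 0, "fingers": 1}, {"linear": [0, 0.2, 0.03], "yaw": 0, "fingers": 1}, {"linear": [0, 0.2, 0.03], "yaw": 0, "fingers": 1}, {"linear": [0, 0, 0], "yaw": 0, "fingers": 1}])

```text
time_s: 14.2
ee_pos: [0.5007, 0.0242, 0.1083]
tool_rot: [0.998, -0.068, 0.0, -0.002]
wrist_force: [1.3, 11.0, 5.7]
opening: 0.42
```

```bash
python3 piv.py
```

```text
[0.50069352 0.0242379  0.10828145] [ 9.97701412e-01 -6.77173318e-02  4.87524301e-04 -2.45313579e-03] [ 1.26362472 11.03013459  5.65717996] 0.41955701766422404 [-0.22 -0.19 -0.41  1.35  0.    1.49]
```

Call:
step_arm(moves=[{"linear": [0, -0.3, -0.06], "yaw": 0, "fingers": 1}, {"linear": [0, -0.3, -0.04], "yaw": 0, "fingers": 1}, {"linear": [0, -0.3, -0.03], "yaw": 0, "fingers": 1}, {"linear": [0, -0.3, -0.02], "yaw": 0, "fingers": 1}, {"linear": [0, -0.3, 0], "yaw": 0, "fingers": 1}, {"linear": [0, -0.3, 0], "yaw": 0, "fingers": 1}, {"linear": [0, 0, 0], "yaw": 0, "fingers": 1}, {"linear": [0, 0, 0], "yaw": 0, "fingers": 1}, {"linear": [0, 0, 0], "yaw": 0, "fingers": 1}, {"linear": [0, 0, 0], "yaw": 0, "fingers": 1}])

```text
time_s: 15.45
ee_pos: [0.5027, 0.0392, 0.1094]
tool_rot: [0.998, -0.069, -0.0, 0.001]
wrist_force: [-1.7, -4.8, 3.1]
opening: 0.416
```

```bash
python3 piv.py; cat > pc.py <<'E'
from h import *
import sys
f=grab_frame("top");b=grab_frame("side");ex=np.array([.99,-.1415]);ey=np.array([.1415,.99])
for n,g in(("top",f),("side",b)):
    P=cloud(g);q=P[...,:2]-[.504,.04];mx=q@ex;my=q@ey
    m=(abs(P[...,2]-.0935)<.004)&(abs(mx)<.02)&(abs(my)<.1)
    for sg in(-1,1):
        y=my[m&(my*sg>.016)]*1000
        if len(y)>5: print(n,sg,len(y),np.percentile(y,[2,10,50,90,98]).round(1))
A=cv2.resize(b["pixels"][160:250,270:360,::-1],(400,400),interpolation=cv2.INTER_CUBIC)
B=cv2.resize(f["pixels"][180:270,290:380,::-1],(400,400),interpolation=cv2.INTER_CUBIC)
cv2.imwrite("pics/"+sys.argv[1],np.hstack([A,B]))
E
python3 pc.py s5.png
```

```text
[0.50266793 0.03919409 0.10944892] [ 9.97634223e-01 -6.87400262e-02 -2.06487141e-04  8.50593348e-04] [-1.701646   -4.78313648  3.13340422] 0.41559058248165714 [-0.18 -0.18 -0.4   1.35 -0.    1.53]
top -1 26 [-67.7 -67.3 -65.1 -63.1 -62.5]
side -1 171 [-68.2 -66.7 -48.6 -26.8 -22.2]
```

View pics/s5.png

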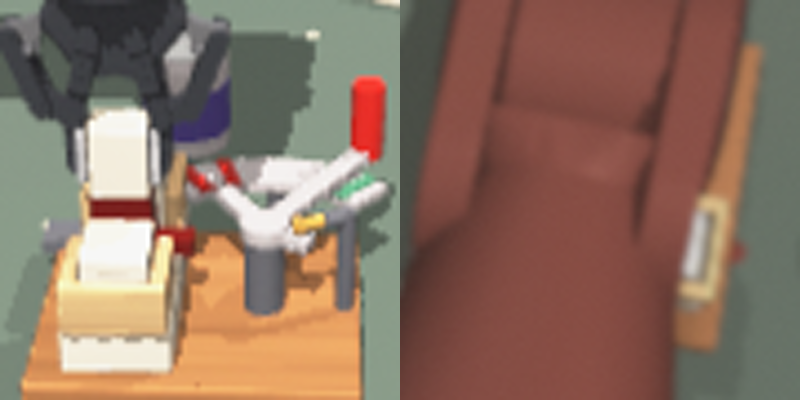

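Call:
step_arm(moves=[{"linear": [0, 0, 0], "yaw": 0, "fingers": 1}, {"linear": [0, 0, 0], "yaw": 0, "fingers": 1}, {"linear": [0, 0, -0.2], "yaw": 0, "fingers": 1}, {"linear": [0, 0, -0.2], "yaw": 0, "fingers": 1}, {"linear": [0, 0, -0.2], "yaw": 0, "fingers": 1}, {"linear": [0, 0, -0.2], "yaw": 0, "fingers": 1}, {"linear": [0, 0, -0.2], "yaw": 0, "fingers": 1}, {"linear": [0, 0, -0.2], "yaw": 0, "fingers": 1}, {"linear": [0, 0, 0], "yaw": 0, "fingers": 1}, {"linear": [0, 0, 0], "yaw": 0, "fingers": 1}], squeeze=60)

```text
time_s: 16.8
ee_pos: [0.5025, 0.0393, 0.1201]
tool_rot: [0.998, -0.069, -0.001, 0.001]
wrist_force: [3.0, -5.2, -6.0]
opening: 0.415
```

Call:
step_arm(moves=[{"linear": [0, 0.1, 0], "yaw": 0, "fingers": 1}, {"linear": [0, 0, 0], "yaw": 0, "fingers": 1}, {"linear": [0, 0, -0.2], "yaw": 0, "fingers": 1}, {"linear": [0, 0, -0.2], "yaw": 0, "fingers": 1}, {"linear": [0, 0, -0.2], "yaw": 0, "fingers": 1}, {"linear": [0, 0, -0.2], "yaw": 0, "fingers": 1}, {"linear": [0, 0, -0.2], "yaw": 0, "fingers": 1}, {"linear": [0, 0, 0], "yaw": 0, "fingers": 1}, {"linear": [0, 0, 0], "yaw": 0, "fingers": 1}, {"linear": [0, 0, 0], "yaw": 0, "fingers": 1}])

```text
time_s: 18.05
ee_pos: [0.5026, 0.0391, 0.1312]
tool_rot: [0.998, -0.068, -0.0, -0.0]
wrist_force: [0.6, -0.7, -4.4]
opening: 0.416
```

```bash
python3 piv.py; python3 pc.py s6.png
```

```text
[0.50263809 0.0390503  0.13120148] [ 9.97658148e-01 -6.83973772e-02 -9.84426493e-05 -9.39143959e-05] [ 0.64776708 -0.69699405 -4.37079282] 0.41566482570115726 [-0.18 -0.19 -0.37  1.39  0.    1.53]
top -1 16 [-68.  -67.8 -66.1 -64.7 -63.7]
side -1 186 [-69.2 -66.9 -46.5 -21.6 -16.9]
side 1 20 [23.3 25.1 45.4 62.4 66.5]
```

View pics/s6.png

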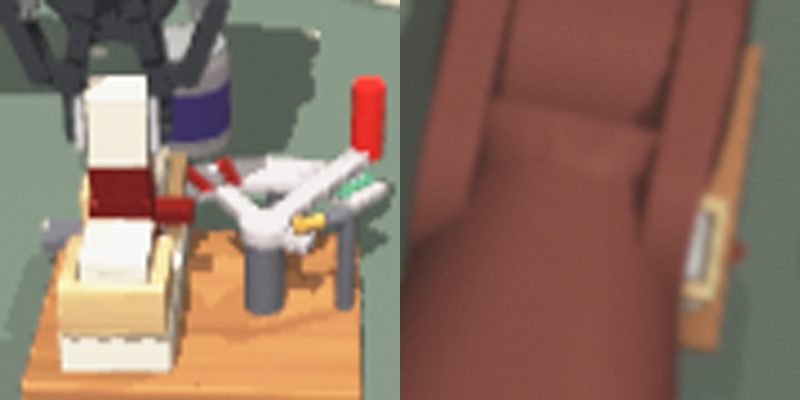

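Call:
step_arm(moves=[{"linear": [0, 0, -0.6], "yaw": 0, "fingers": 1}, {"linear": [0, 0, -1], "yaw": 0, "fingers": 1}, {"linear": [0, 0, -1.2], "yaw": 0, "fingers": 1}, {"linear": [0, 0, -1.4], "yaw": 0, "fingers": 1}, {"linear": [0, 0, -1.4], "yaw": 0, "fingers": 1}, {"linear": [0, 0, -1.3], "yaw": 0, "fingers": 1}, {"linear": [0, 0, -1], "yaw": 0, "fingers": 1}, {"linear": [0, 0, -0.6], "yaw": 0, "fingers": 1}, {"linear": [0, 0, 0], "yaw": 0, "fingers": 1}, {"linear": [0, 0, 0], "yaw": 0, "fingers": 1}])

```text
time_s: 19.4
ee_pos: [0.5025, 0.039, 0.2158]
tool_rot: [0.998, -0.068, -0.0, -0.0]
wrist_force: [0.1, -1.3, -4.6]
opening: 0.412
```

```bash
python3 piv.py; python3 pc.py x.png; python3 - <<'E'
from h import *
b=grab_frame("side");P=cloud(b);h=cv2.cvtColor(b["pixels"],cv2.COLOR_RGB2HSV)
m=((h[...,0]<8)|(h[...,0]>172))&(h[...,1]>150)&(P[...,2]>.085)&(abs(P[...,0]-.504)<.05)&(abs(P[...,1]-.04)<.06)
p=P[m];print("core red z",len(p),p.min(0).round(3),p.max(0).round(3))
cv2.imwrite("pics/s7.png",cv2.resize(b["pixels"][100:270,230:400,::-1],None,fx=3.4,fy=3.4,interpolation=cv2.INTER_CUBIC))
E
```

```text
[0.5025099  0.03897181 0.21579344] [ 9.97653273e-01 -6.84675367e-02 -3.70966107e-04 -7.58447260e-05] [ 0.06571013 -1.30580171 -4.59943822] 0.4124881941233061 [-0.18 -0.19 -0.22  1.54  0.    1.53]
top -1 7 [-68.  -67.9 -67.6 -66.4 -66.1]
side -1 167 [-68.5 -67.  -48.2 -27.4 -23. ]
side 1 109 [21.5 23.4 35.  53.5 60.2]
core red z 427 [0.48  0.019 0.134] [0.544 0.046 0.207]
```

View pics/s7.png

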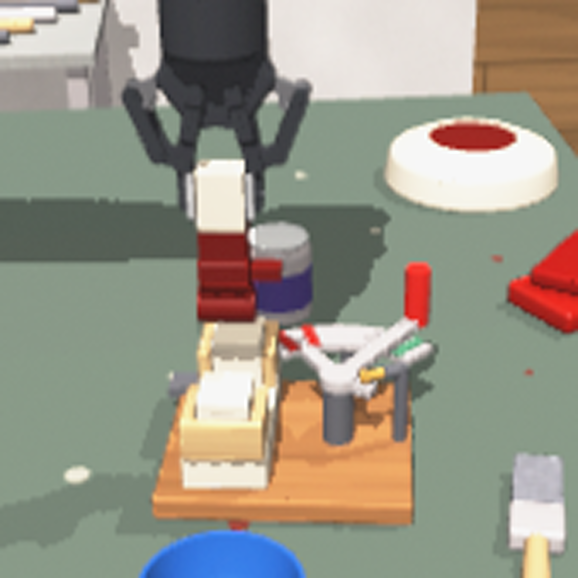

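```bash
python3 -c "
from h import *
print(ticket.close_job())"
```

```text
the job is handed in; nothing more can be done
None
```

The job is handed in at about 19.5 s of the 54 s allowed. The last checks all agreed with the goal, but the hand-in gave no verdict.

- **Lever:** I pushed it round between half-open fingers into the green notch. It measured about 1.01 rad afterwards and still looked in the notch in the final picture.
- **Rocking:** I gripped the core on its x faces and rocked it about 16 mm to each side at the grip. The depth readings put the right lip about 22–23 mm from the axis and the left lip about 21.5 mm. They start at 15 mm, so each piece is roughly 6.5–7 mm back.
- **Draw:** At first the core rubbed with about 5 N sideways. I moved the arm 1 mm across, and it then came free with only its own weight on the wrist (about 4.5 N).
- **End state:** The core looks upright and is held with 60 N. Its foot is about 127 mm above the bench by arm height, and the lowest visible part of the core is at 134 mm. Its axis is within about 2 mm of the mould's.
- **Bystanders:** The arm never came near the bowl, tin or brush. They look unmoved in the final picture, but I did not re-measure them.

I judged the core's lean by eye and did not measure it numerically.

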